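# Call the assembler and point out the bracket that lacks its bushing

## Robot

A 6-joint arm with a two-finger parallel gripper is mounted at the origin on the work surface. World frame = base frame: x ahead of the robot, y to its left, z up, the work surface at z = 0. Lengths are in mm, angles in degrees, forces in N, time in s.
With the tool pointing down it reaches from about 250 to 775 mm from the base axis. Payload 4 kg.
Tool frame: the origin (TCP) lies between the finger pads; the fingertips stand 11 mm ahead of it and the grasp point (between the pads) lies 8 mm behind it; z points along the fingers, y is the direction in which the jaws open and shut (so a half turn about z gives the same grasp; the last joint's range is limited). The gripper opens to 85 mm and grips with 20 to 120 N. Pads are 22 mm wide; open, the fingers measure 114 mm over their backs; the gripper's body (76 mm by 85 mm) begins 54 mm behind the grasp point. The pads swing forward as they close: fully open they stand 13 mm farther back than shut.
Start: joints at [62.447, 4.996, 78.535, -0, 96.463, -5.907], TCP at [202.892, 511.226, 242.341] pointing down, gripper open.
Joint ranges: [-177.83, 177.83], [-43.37, 116.18], [15.69, 146.23], [-61.86, 241.86], [9.47, 152.12], [-147.06, 147.06]. Speed limits (degrees/s): [159.86, 159.86, 180, 180, 180, 180].

## Interface

Orientations are given as [roll, pitch, yaw] about the fixed x, y, z axes, in that order (R = Rz(yaw) Ry(pitch) Rx(roll)).
In Python, from workcell import env gives the robot as it stands. The module is installed in compiled form; this text tells all that it offers.
- The arm moves only by the tool apply_moves, never from a script. Its argument "moves" is a list that holds one entry, the list of rows, each a list of 4 numbers: the shift along the world's x, y, z in mm, then the turn about the world's z in degrees. In form: [[[dx, dy, dz, spin], ...]]. A call has 1 to 12 rows; each row is the pose to reach, as a shift and turn from the pose commanded when the call began; what a row does not reach only later rows make up. A row lasts 1/10 s, in which the tool goes at most 50 mm and 8.59 degrees, less where a joint would pass 70% of its speed; a pose out of reach is approached as far as the arm can. A call with a gripper value outside its range is refused whole. "claw" is the closure, from -1 (fully open) to 1 (shut), so that 0 is half open, set as the call begins (left out, the last holds). The fingers move at their own pace and stop on an object; "newtons" is the grip in N (left out, the last holds). Time passes only in rows, so rows that repeat a pose let the fingers close. It gives the time, the measured TCP pose, the force and the opening at its end, in the units of the state.
- env.read_state(): the state, without advancing time (a new reading comes with each control period).
- env.read_camera(name): name is "scene" or "top" or "wrist"; returns a dict with "img" (384x512x3 uint8, red, green, blue), "vertical_fov" (degrees; the focal length in pixels is half the picture's height over the tangent of half this angle, whatever the lens; pixels are square), "cx", "cy" (the principal point, pixels), "R" (3x3) and "t" (3): a world point X has camera coordinates R X + t. Camera axes: x right, y down, z forward; pixel columns grow to the right and rows downward; lengths in mm; the calibration is good to about 2 mm. A picture is of the moment at which its call begins. There is no depth.
- env.close_job(): hands the job in, once; it reports no verdict.
The state is a dict: "time_s": time; "joint_positions": joint angles; "joint_velocities": joint speeds; "effort": joint torques, N m; "tool_pos": TCP position; "tool_rot": TCP orientation; "wrist_force": force on the tool from outside, world axes, zero at the start; "torque": the same for the moment, N m; "grip_width": finger opening in mm.
Only numpy, scipy, OpenCV 4.12 (cv2) and the standard library are available. Lean on these libraries where they do the work, as an engineer would, in place of code of your own. Each camera call takes 0.05 s, during which the arm holds its last target.

## Task

One of the five brackets in the slotted rack has come without its black bushing: call the assembler by pressing the big mushroom-headed button on the call box fully in and letting it go, then show what has to be put right. Point down at that bracket's empty bore with the fingertips about two centimetres above it and stay there for two seconds, then in the same way point at the bin of bushings, about two centimetres above the middle of its mouth, for two seconds. Point closely at no other bracket or bin, and apart from the call button touch nothing on the bench: every bracket stays as it stands in the rack and nothing is picked up.

Things in the scene. Friction and masses are not known exactly. Their poses are not given: they have to be found in the camera images.
- call_button (a joint): Travel of the call button, m: 0 released, 0.006 fully in; it counts as pressed above 0.0045. Spring return, 2 N to start it and 5 N at the bottom; pressed straight down.
- call_top (a point): Top centre of the call button: the large black mushroom head, 40 mm dia., 78 mm above the bench when released, at one end of the grey two-button call box. The point goes down with the button.
- cancel_button (a joint): Travel of the cancel button, m: 0 released, 0.004 fully in. It is the small flat black button, 23 mm dia., 62 mm above the bench, on the same box, 62 mm from the call button. Not to be pressed.
- callbox: Fixed grey call box, 125 (x) x 72 (y) x 52 mm high, its long side roughly pointing away from the robot; cable at its +x end. Origin: centre of its underside. The call button is 30 mm towards -x of it, the cancel button 32 mm towards +x. It stands at the left or the right end of the work.
- rack: Fixed slate-coloured slotted rack, 89 (x) x 212 (y) x 40 mm, holding five upright brackets side by side along its y, 42 mm apart (their bores 22 mm towards +x of the rack's centre line). Origin: centre of its underside. Not the longer full rack that stands at the far edge of the bench.
- bracket_bare: The bracket without its bushing: bronze-grey machined plate, 10 mm thick (y), 78 deep (x), with a slanting slotted arm and, on top, a round boss of 23 mm dia. with an open bore of 13.5 mm, lower than the black bushings of its neighbours. Loose (about 0.16 kg), standing in any of the five slots. Origin: on the underside of its foot, right under the bore's axis; z up.
- empty_bore (a point): Centre of the open mouth of the bare bore, on bracket_bare, 108 mm above that bracket's origin and about 114 mm above the bench. Neighbouring bushings stand 18 mm higher, 42 mm to either side, so there is room between them for closed fingers, not for open ones.
- bin_bushings: Fixed grey open bin, 108 (x) x 78 (y) x 46 mm, its front wall (-x) 30 mm, heaped with black stepped bushings to at most 40 mm. Origin: centre of its underside, 4 mm above the bench. One of three bins side by side, 81 mm apart.
- bushings_mouth (a point): Centre of the mouth of the bin of bushings, 46 mm above its underside, level with the back rim.
- bin_bolts: The like bin, filled with steel socket-head bolts. Origin: centre of its underside.
- bin_washers: The like bin, filled with flat metal washers. Origin: centre of its underside.
- bracket_a: A good bracket, complete with its bushing: same bronze-grey plate as bracket_bare (its height without bushing 108) plus a black stepped bushing, 23 dia., standing 18 higher, top 126 above the origin. Loose, standing in a rack slot. Origin: on the underside of its foot, right under the axis of boss and bushing; z up.
- bracket_b: A good bracket, complete with its bushing: same bronze-grey plate as bracket_bare (its height without bushing 108) plus a black stepped bushing, 23 dia., standing 18 higher, top 126 above the origin. Loose, standing in a rack slot. Origin: on the underside of its foot, right under the axis of boss and bushing; z up.
- bracket_c: A good bracket, complete with its bushing: same bronze-grey plate as bracket_bare (its height without bushing 108) plus a black stepped bushing, 23 dia., standing 18 higher, top 126 above the origin. Loose, standing in a rack slot. Origin: on the underside of its foot, right under the axis of boss and bushing; z up.
- bracket_d: A good bracket, complete with its bushing: same bronze-grey plate as bracket_bare (its height without bushing 108) plus a black stepped bushing, 23 dia., standing 18 higher, top 126 above the origin. Loose, standing in a rack slot. Origin: on the underside of its foot, right under the axis of boss and bushing; z up.
- mallet: Bystander: rubber mallet lying in front of the bins, head 52 dia. x 80, 255 mm long with its handle. Origin: under the head.
- screwdriver: Bystander: screwdriver lying in front of the rack.
- threadlocker: Bystander: small red bottle, 32 dia. x 85 mm, standing behind the bins. Origin: centre of its underside.
- grease_jar: Bystander: white jar, 64 dia. x 65 mm, at the end of the work across from the call box. Origin: centre of its underside.
- tape_roll: Bystander: roll of tape lying flat behind the work, 90 dia. x 24 mm.
- pliers: Bystander: blue-handled pliers lying behind the work.
- spanner: Bystander: spanner lying behind the work.
Things that resemble listed ones, but are neither listed nor needed, are in the scene too. Leave any pink, purple or turquoise look-alike of the bracket_a alone.

How it is judged (in metres and radians):
On the way, in this order (a step that is already met when the one before it is completed fails the run):
1. the mushroom-headed call button is pressed in (at least 4.5 of its 6 mm) (value of joint call_button above 0.0045 m), for 0.05 s.
2. pointing at the empty bore, without contact: grasp point within 18 mm of the bore's axis and 15 to 60 mm above its mouth (fingertips about 0 to 40 mm above it), button released, for 1.5 s (horizontal distance between the grasp point and empty_bore below 0.018 m and z of the grasp point in the frame of empty_bore between 0.015 and 0.06 m and value of joint call_button below 0.001 m), for 1.5 s.
3. pointing at the bin of bushings, without contact: grasp point within 30 mm of the middle and 5 to 65 mm above the mouth (fingertips up to about 45 mm above it), for 1.5 s (horizontal distance between the grasp point and bushings_mouth below 0.03 m and z of the grasp point in the frame of bushings_mouth between 0.005 and 0.065 m), for 1.5 s.
At the end, for the whole second after the job is handed in: Both buttons are out (within 1 mm); all five brackets stand upright and at rest in their slots, within 6 mm of where they began; the loose tools and pots lie where they were, within 10 mm (value of joint each of call_button, cancel_button below 0.001 m and distance of each of bracket_a, bracket_b, bracket_c, bracket_d, bracket_bare from where it was at the start of the episode below 0.006 m and angle between each of bracket_a, bracket_b, bracket_c, bracket_d, bracket_bare's own z axis and vertical below 0.1 rad and linear speed of each of bracket_a, bracket_b, bracket_c, bracket_d, bracket_bare below 0.02 m/s and distance of each of mallet, screwdriver, threadlocker, grease_jar, tape_roll, pliers, spanner from where it was at the start of the episode below 0.01 m); the robot touches nothing.
It fails at once if a bracket is touched (over 0.5 N) (contact force between any of bracket_a, bracket_b, bracket_c, bracket_d, bracket_bare and the fingers above 0.5 N or contact force between any of bracket_a, bracket_b, bracket_c, bracket_d, bracket_bare and the arm above 0.5 N).
It fails at once if anything at all is touched (over 1 N) away from the call button (grasp point more than 50 mm from its top) (contact force between any of the fingers, the arm and anything else above 1 N and distance between the grasp point and call_top above 0.05 m).
It fails at once if a bracket is lifted, carried or shifted by more than 8 mm, or a loose bystander by more than 10 mm (distance of any of bracket_a, bracket_b, bracket_c, bracket_d, bracket_bare from where it was at the start of the episode above 0.008 m or distance of any of mallet, screwdriver, threadlocker, grease_jar, tape_roll, pliers, spanner from where it was at the start of the episode above 0.01 m).
It fails at once if the cancel button is pressed (over 1.5 mm) (value of joint cancel_button above 0.0015 m).
It fails at once if a good bracket, or the bin of bolts or washers, is pointed at closely (grasp point over its middle, under 50 mm above its top) ((horizontal distance between the grasp point and bracket_a below 0.016 m and z of the grasp point in the frame of bracket_a below 0.176 m) or (horizontal distance between the grasp point and bracket_b below 0.016 m and z of the grasp point in the frame of bracket_b below 0.176 m) or (horizontal distance between the grasp point and bracket_c below 0.016 m and z of the grasp point in the frame of bracket_c below 0.176 m) or (horizontal distance between the grasp point and bracket_d below 0.016 m and z of the grasp point in the frame of bracket_d below 0.176 m) or (horizontal distance between the grasp point and bin_bolts below 0.025 m and z of the grasp point in the frame of bin_bolts below 0.096 m) or (horizontal distance between the grasp point and bin_washers below 0.025 m and z of the grasp point in the frame of bin_washers below 0.096 m)).
It also fails if it takes over 61 s, if anything falls off the work surface, if the arm or the gripper's body presses on something with over 40 N, if the wrist force passes 120 N, or if a joint passes its speed limit or range.

## Working session

There is one attempt and no reset: what is moved stays moved. The work goes in short steps, Python scripts to look and compute and a tool call to move; the robot and the scene stay as the last step left them, time stands still between calls to the robot, and variables do not carry over. Pictures are saved under pics/ and viewed, and the job is handed in when it is done.

Besides the shell and the picture viewer there is one more tool, called after "Call:" as name([rows], argument=value, ...), one row to a line, values as JSON. apply_moves: Moves the arm, as the interface text tells. Its arguments: {"type":"object","properties":{"moves":{"type":"array"},"claw":{"type":"number"},"newtons":{"type":"number"}},"required":["moves"]}

```bash
mkdir -p pics
cat > h.py <<'E'
import numpy as np,cv2
from workcell import env
def cap(n,f):
    c=env.read_camera(n); cv2.imwrite('pics/'+f,c['img'][:,:,::-1]); 
    np.savez('pics/'+f+'.npz',**c); return c
def K(c):
    f=c['img'].shape[0]/2/np.tan(np.radians(c['vertical_fov'])/2); return f
def ray(c,u,v,z):
    R=np.array(c['R']);t=np.array(c['t']).ravel();f=K(c)
    d=R.T@np.array([(u-c['cx'])/f,(v-c['cy'])/f,1]);o=-R.T@t
    return o+d*(z-o[2])/d[2]
def proj(c,X):
    p=np.array(c['R'])@np.array(X,float)+np.array(c['t']).ravel();f=K(c);return c['cx']+f*p[0]/p[2],c['cy']+f*p[1]/p[2]
E
python3 - <<'E'
from h import *
for n in ['scene','top','wrist']:
    c=cap(n,n+'0.png'); print(n,-np.array(c['R']).T@np.array(c['t']).ravel(),c['vertical_fov'],np.array(c['R'])[2])
s=env.read_state();print(s['time_s'],s['tool_pos'],s['tool_rot'],s['grip_width'],s['wrist_force'])
E
```

```text
scene [1318.20723949  471.55783315  896.88538146] 42.475485298316656 [-0.65294381 -0.37856444 -0.65601322]
top [ 362.40055535    4.34942167 1250.93986089] 46.57417353774942 [ 0.14551797 -0.01013637 -0.98930368]
wrist [125.87078201 541.89825531 373.97727452] 68.25075504659603 [ 0.29652877 -0.12079218 -0.94735418]
0.15 [202.71521082 510.89166704 241.37175792] [-1.79898355e+02 -1.14102764e-02  1.58353062e+02] 85.51721500018262 [ 0.75664127 -0.05261113 -0.12249645]
```

View pics/scene0.png

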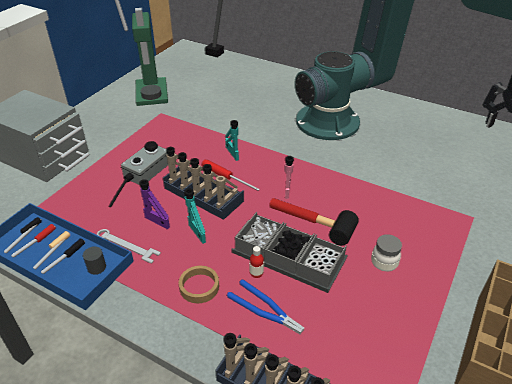

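View pics/top0.png

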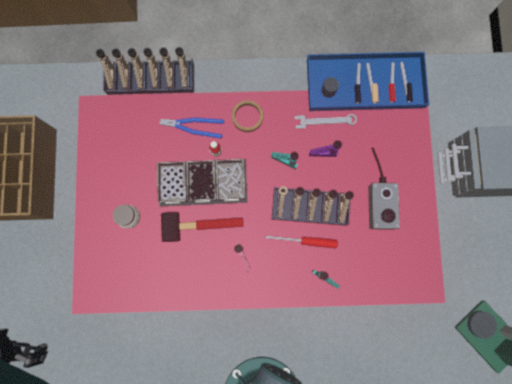

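View pics/wrist0.png

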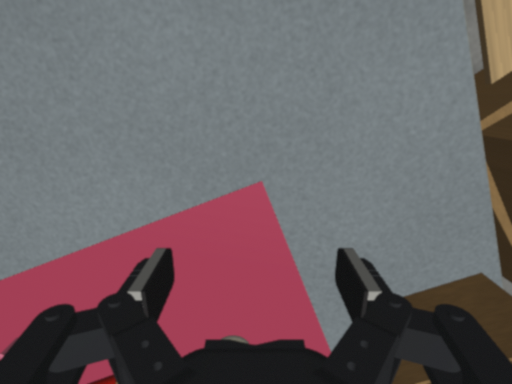

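The top view shows the call box at (385,205), the short rack at (312,205) and the bins at (172/202/231,182). The bare bracket looks like the leftmost one, at (283,190). I'll enlarge these to confirm.

Run:
```python
from h import *
im=cv2.imread('pics/top0.png')
a=cv2.resize(im[150:240,265:410],None,fx=5,fy=5,interpolation=cv2.INTER_CUBIC);cv2.imwrite('pics/topA.png',a)
a=cv2.resize(im[130:250,150:260],None,fx=4.5,fy=4.5,interpolation=cv2.INTER_CUBIC);cv2.imwrite('pics/topB.png',a)
im=cv2.imread('pics/scene0.png')
a=cv2.resize(im[130:290,110:360],None,fx=3.2,fy=3.2,interpolation=cv2.INTER_CUBIC);cv2.imwrite('pics/sceneA.png',a)
```

```text
(no output)
```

View pics/topA.png

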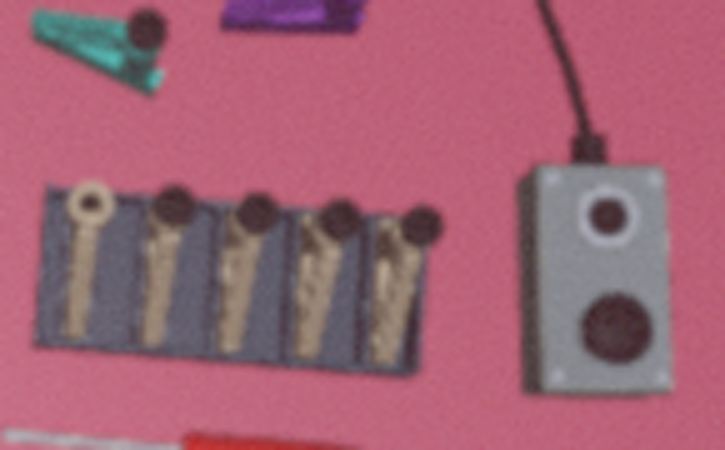

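View pics/topB.png

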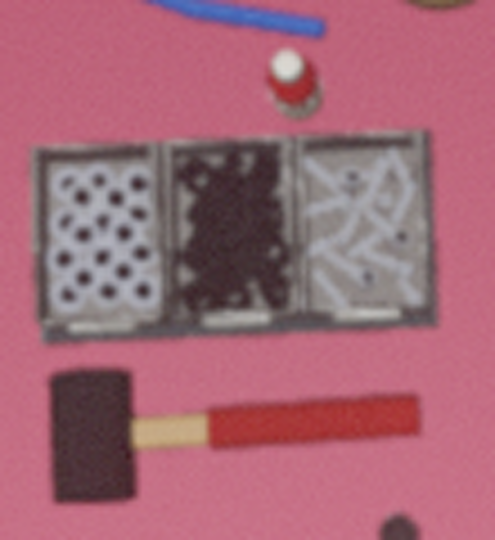

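View pics/sceneA.png

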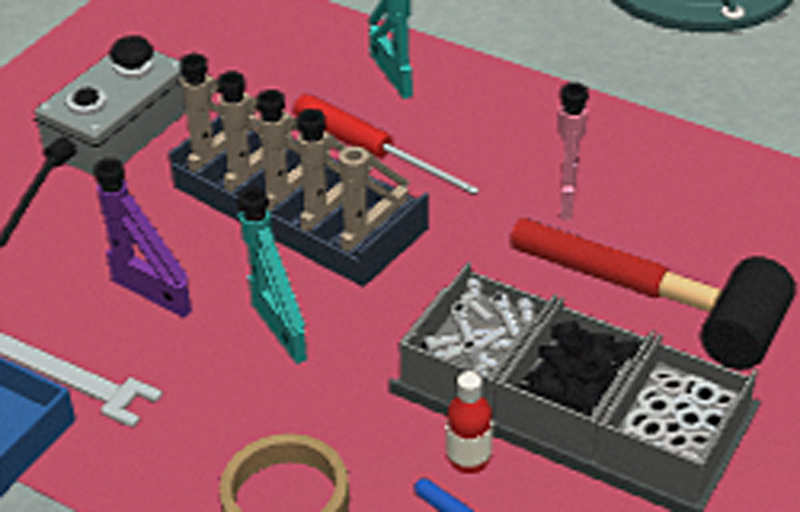

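The crops agree. The bare bracket is the end slot, at top (283,190) and scene (220,178). The mushroom button is the larger black disc, at top (388,215) and scene (151,144). The bushings are in the middle bin, between the bolts and the washers. Next I'll measure their positions.

```bash
cat > m.py <<'E'
from h import *
L=lambda f:dict(np.load('pics/'+f+'.npz'))
t=L('top0.png');s=L('scene0.png')
def two(pt,ps):
    A=[];b=[]
    for c,(u,v) in ((t,pt),(s,ps)):
        o=-c['R'].T@c['t'].ravel();f=K(c);d=c['R'].T@np.array([(u-c['cx'])/f,(v-c['cy'])/f,1]);d/=np.linalg.norm(d)
        P=np.eye(3)-np.outer(d,d);A.append(P);b.append(P@o)
    return np.linalg.solve(sum(A),sum(b))
def dark(c,x0,x1,y0,y1,th=90,amin=15):
    g=c['img'][y0:y1,x0:x1].max(2);n,l,st,ce=cv2.connectedComponentsWithStats((g<th).astype(np.uint8))
    return [(ce[i]+[x0,y0]).round(1).tolist()+[int(st[i,4]),st[i,:4].tolist()] for i in range(1,n) if st[i,4]>=amin]
E
python3 - <<'E'
from m import *
print('top btn',dark(t,365,400,170,240)); print('top bush',dark(t,268,358,180,205))
print('top bin',dark(t,185,220,155,205))
print('scene btn',dark(s,120,175,135,185,60))
bt=(282.8,190.2);bs=(220.3,178.4)
print('bore',two(bt,bs),ray(t,*bt,114),ray(s,*bs,114))
for p in [(388,215.2)]: print('call',ray(t,*p,78),ray(s,150.9,144,78))
for p in [(386.6,192.8)]: print('cancel',ray(t,*p,62))
f=lambda a,b:(150+(a+.5)/4.5-.5,130+(b+.5)/4.5-.5)
# back rim of bins corners at z50, front rim z34
for n,p,z in [('backL',(33,147),50),('backR',(433,131),50),('backm1',(165,143),50),('backm2',(296,137),50),('frL',(43,328),34),('frR',(435,313),34)]:
    print(n,ray(t,*f(*p),z).round(1))
fs=lambda a,b:(110+(a+.5)/3.2-.5,130+(b+.5)/3.2-.5)
for n,p in [('bolts outer back',(402,347)),('bb',(504,387)),('bw',(607,433)),('wouter',(703,480))]: print(n,ray(s,*fs(*p),50).round(1))
E
```

```text
top btn [[381.8, 178.4, 37, [15, 0, 6, 13]], [370.5, 207.3, 92, [4, 16, 4, 42]], [386.2, 192.7, 32, [18, 20, 7, 6]], [387.8, 215.3, 141, [17, 39, 13, 13]]]
top bush [[302.2, 192.8, 73, [27, 8, 14, 17]], [318.4, 194.3, 70, [44, 9, 12, 16]], [334.3, 195.7, 68, [61, 11, 10, 14]], [348.9, 195.1, 39, [78, 12, 7, 7]]]
top bin [[201.0, 181.3, 758, [0, 7, 30, 41]]]
scene btn [[150.8, 146.0, 98, [25, 7, 13, 10]], [170.1, 151.3, 62, [46, 12, 9, 10]], [136.3, 160.0, 30, [13, 23, 8, 5]], [128.0, 176.9, 82, [2, 34, 12, 16]], [166.4, 177.7, 30, [43, 39, 7, 8]], [143.5, 182.0, 47, [19, 44, 10, 6]]]
bore [537.19824168 -68.31812948 114.68081097] [537.21100704 -68.19780944 114.        ] [536.58288232 -68.96692934 114.        ]
call [ 468.30261354 -346.20340799   78.        ] [ 468.93545885 -347.56843559   78.        ]
cancel [ 530.45080892 -351.47160902   62.        ]
backL [634.  270.5  50. ]
backR [637.5  26.3  50. ]
backm1 [634.4 190.1  50. ]
backm2 [636.  110.1  50. ]
frL [524.6 267.4  34. ]
frR [527.3  28.1  34. ]
bolts outer back [641.1  36.3  50. ]
bb [638.5 120.2  50. ]
bw [640.6 202.8  50. ]
wouter [645.7 277.   50. ]
```

Run:
```python
from m import *
print(ray(t,201.5,181.5,40), proj(t,(582,149,50)),proj(s,(582,149,50)))
c=cv2.resize(s['img'][205:295,225:355,::-1],None,fx=6,fy=6,interpolation=cv2.INTER_CUBIC)
for yc,co in ((149,(0,255,0)),):
  R=[(636,yc+40,50),(636,yc-40,50),(528,yc-40,34),(528,yc+40,34)]
  q=[proj(s,p) for p in R]
  q=np.array([((u-225+.5)*6,(v-205+.5)*6) for u,v in q]).astype(int);cv2.polylines(c,[q],True,co,1)
cv2.imwrite('pics/binS.png',c)
# wrist obstacles: look-alike tops
for n,p,z in [('pink',(238.5,248.5),130),('teal front',(324,275),130),('teal back',(294,156),130),('purple',(337,145),130),('d',(349,195.5),132),('jar',(125,215),65),('bottle',(214,145),85),('a',(299.8,191.3),132)]: print(n,ray(t,*p,z).round())
```

```text
[578.92571667 150.00646901  40.        ] (np.float64(201.41130030675603), np.float64(179.74870177769964)) (np.float64(289.4683647076462), np.float64(239.49620060613148))
pink [391.  49. 130.]
teal front [ 320. -162.  130.]
teal back [623. -99. 130.]
purple [ 649. -211.  130.]
d [ 516. -235.  132.]
jar [489. 351.  65.]
bottle [669. 110.  85.]
a [ 530. -110.  132.]
```

View pics/binS.png

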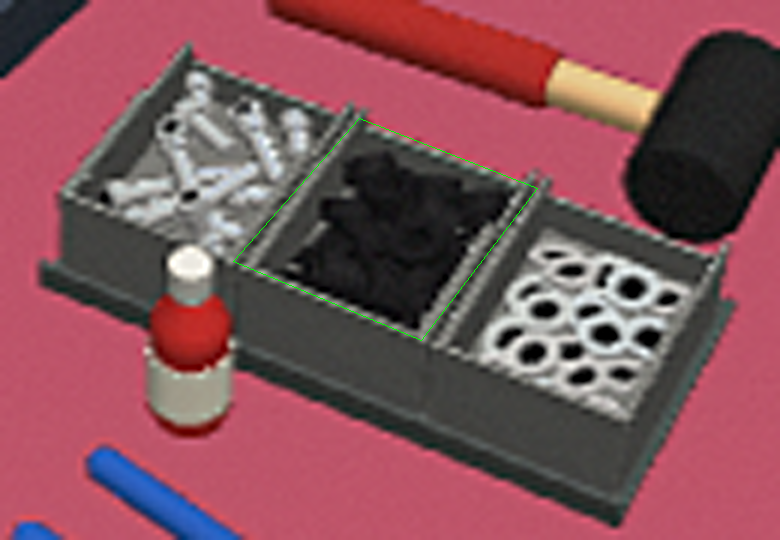

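The bin overlay fits with its mouth centre at (582,149,50). The targets are call (468.5,-347,78), bore (537,-68.5,114) and bin (582,149,50). The bore triangulated to z=114.7, and call to cancel measured 62.4 mm, so both match the given sizes. I'll travel high with the fingers shut.

Call:
apply_moves([
  [[14,-45,0,-6],[28,-90,0,-12],[42,-135,0,-18],[56,-180,0,-24],[70,-225,0,-30],[84,-270,0,-36],[98,-315,0,-42],[112,-360,0,-48],[126,-405,0,-54],[140,-450,0,-60],[154,-495,0,-66],[168,-540,0,-68]],
], claw=1)

```text
time_s: 1.35
tool_pos: [370.8, -30.7, 242.3]
tool_rot: [180.0, -0.0, 90.2]
wrist_force: [2.0, -0.5, 0.0]
grip_width: 0.1
```

Call:
apply_moves([
  [[16,-53,0,0],[32,-98,0,0],[46,-143,0,0],[60,-188,0,0],[74,-233,0,0],[88,-275,0,0],[95,-305,-20,0],[98,-318,-50,0],[98,-318,-80,0],[98,-318,-110,0],[98,-318,-125,0],[98,-318,-125,0]],
])

```text
time_s: 2.55
tool_pos: [467.4, -345.4, 114.0]
tool_rot: [-179.7, -0.3, 90.4]
wrist_force: [-0.0, -0.5, 0.4]
grip_width: 0.1
```

Run:
```python
from m import *
w=cap('wrist','wrist1.png');c=cap('scene','scene1.png')
s=env.read_state();print(s['time_s'],s['tool_pos'],s['tool_rot'],s['grip_width'],s['wrist_force'])
print(proj(w,(468.5,-347,78)),proj(w,(530.5,-351.5,62)))
cv2.imwrite('pics/s1c.png',cv2.resize(c['img'][70:210,80:260,::-1],None,fx=4,fy=4))
```

```text
2.65 [ 469.32317446 -347.00452796  118.32437674] [1.79942550e+02 5.18251786e-02 9.03670499e+01] -0.20550867593488126 [ 0.39747464 -0.97858254  0.52683215]
(np.float64(256.69985279561934), np.float64(231.99162193553656)) (np.float64(342.93209680305307), np.float64(228.3398035331875))
```

View pics/wrist1.png

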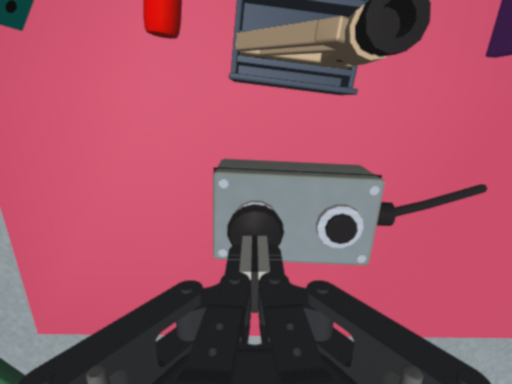

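View pics/s1c.png

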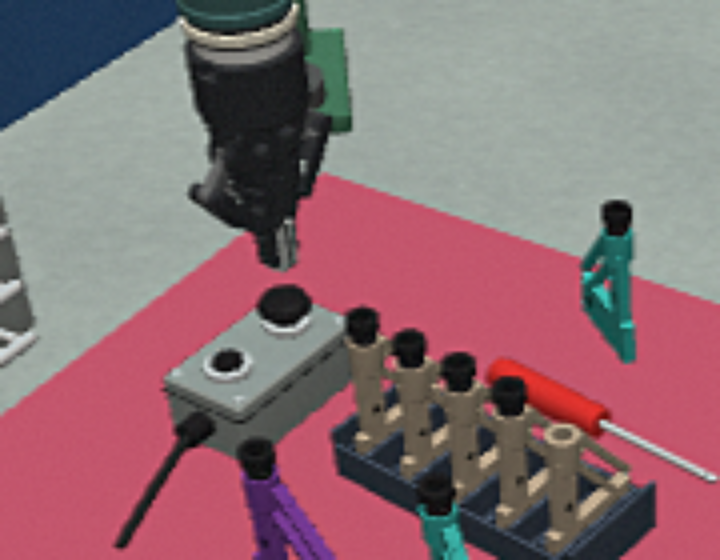

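The fingertips are centred over the mushroom head, which shows at wrist pixel (255,229) against a predicted (257,232). I'll press slowly.

Call:
apply_moves([
  [[0,0,-15,0],[0,0,-25,0],[0,0,-29,0],[0,0,-31,0],[0,0,-33,0],[0,0,-34,0],[0,0,-35,0],[0,0,-35,0],[0,0,-35,0]],
])

```text
time_s: 3.55
tool_pos: [468.9, -346.7, 82.9]
tool_rot: [180.0, 0.0, 90.4]
wrist_force: [-2.7, 3.4, 5.7]
grip_width: -0.2
```

Call:
apply_moves([
  [[0,0,-1,0],[0,0,-1.5,0],[0,0,-1.5,0],[0,0,-1.5,0]],
])

```text
time_s: 3.95
tool_pos: [469.0, -346.8, 82.8]
tool_rot: [180.0, 0.0, 90.4]
wrist_force: [-4.2, 3.7, 9.5]
grip_width: -0.1
```

Run:
```python
from m import *
c=cap('scene','scene2.png')
s=env.read_state();print(s['time_s'],s['tool_pos'],s['wrist_force'])
cv2.imwrite('pics/s2c.png',cv2.resize(c['img'][110:200,100:230,::-1],None,fx=6,fy=6))
```

```text
4.0 [ 468.97386602 -346.77070158   82.80687498] [-3.98000551  4.0709912  10.51839043]
```

View pics/s2c.png

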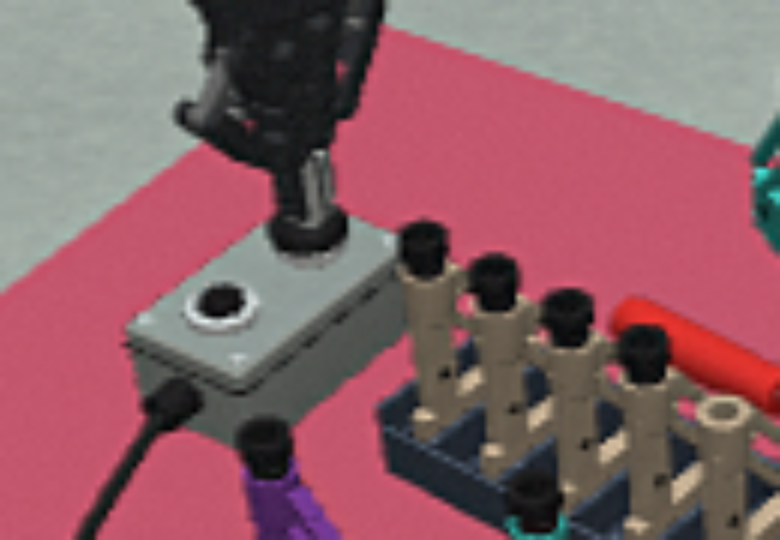

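The button has bottomed out: travel stopped at z=82.8 while the force rose past 5 N. I'll lift straight up and move over the bare bore, staying high.

Call:
apply_moves([
  [[0,0,10,0],[0,0,50,0],[0,0,95,0],[0,0,135,0],[8,30,150,0],[18,75,150,0],[29,120,150,0],[40,165,150,0],[51,210,150,0],[62,253,150,0],[68,278,140,0],[68,278,120,0]],
])

```text
time_s: 5.2
tool_pos: [539.1, -65.6, 202.4]
tool_rot: [179.7, 0.0, 90.6]
wrist_force: [0.2, 0.1, 0.2]
grip_width: 0.0
```

Call:
apply_moves([
  [[0,0,0,0],[0,0,0,0]],
])

```text
time_s: 5.4
tool_pos: [536.8, -69.0, 200.4]
tool_rot: [-180.0, 0.0, 90.3]
wrist_force: [0.8, 0.1, 0.7]
grip_width: -0.3
```

Run:
```python
from m import *
w=cap('wrist','wrist3.png');c=cap('scene','scene3.png')
s=env.read_state();print(s['time_s'],s['tool_pos'],s['wrist_force'])
print(proj(w,(537,-68.5,114)),proj(w,(537,-68.5,180)))
cv2.imwrite('pics/s3c.png',cv2.resize(c['img'][90:220,110:270,::-1],None,fx=4.5,fy=4.5))
```

```text
5.5 [537.39172861 -69.59672708 201.77534468] [ 0.2452128   0.08098625 -0.01428086]
(np.float64(254.980258275322), np.float64(201.90977633554698)) (np.float64(255.14959907588045), np.float64(240.30656923462521))
```

View pics/wrist3.png

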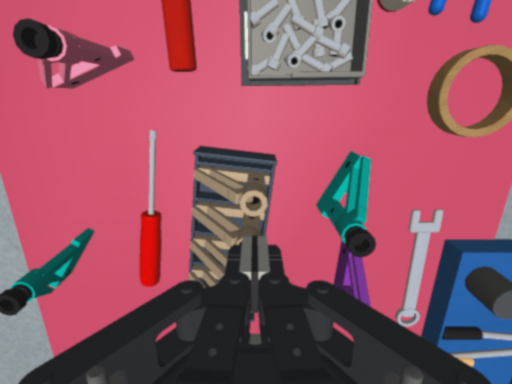

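View pics/s3c.png

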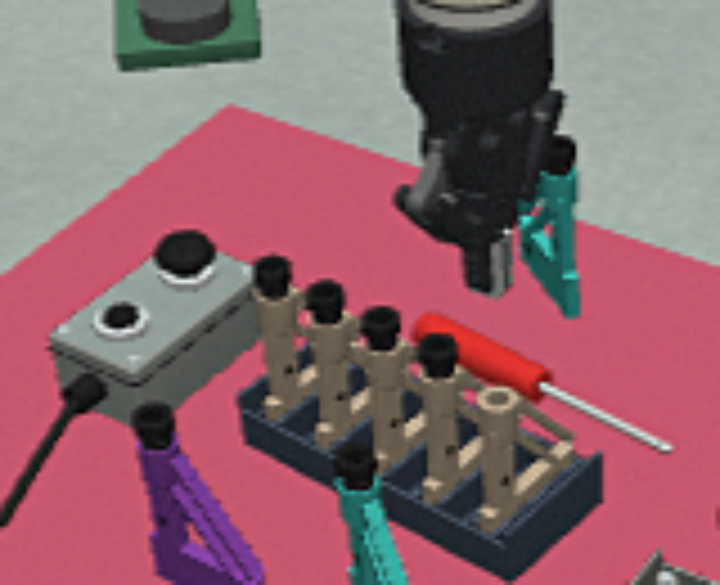

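The bore shows at wrist pixel (254,204) against a predicted (255,202), and the button is back out. I'll descend to 20 mm above the mouth and hold.

Call:
apply_moves([
  [[0,0,-20,0],[0,0,-38,0],[0,0,-50,0],[0,0,-55,0],[0,0,-55,0],[0,0,-55,0],[0,0,-55,0],[0,0,-55,0],[0,0,-55,0],[0,0,-55,0],[0,0,-55,0],[0,0,-55,0]],
])

```text
time_s: 6.7
tool_pos: [536.9, -68.8, 145.8]
tool_rot: [180.0, 0.0, 90.4]
wrist_force: [0.4, -1.1, -0.4]
grip_width: 0.1
```

Call:
apply_moves([
  [[0,0,0,0],[0,0,0,0],[0,0,0,0],[0,0,0,0],[0,0,0,0],[0,0,0,0],[0,0,0,0],[0,0,0,0],[0,0,0,0],[0,0,0,0],[0,0,0,0],[0,0,0,0]],
])

```text
time_s: 7.9
tool_pos: [536.9, -68.8, 145.8]
tool_rot: [180.0, 0.0, 90.4]
wrist_force: [-0.4, -0.5, 0.4]
grip_width: -0.1
```

Run:
```python
from m import *
w=cap('wrist','wrist4.png');c=cap('scene','scene4.png')
s=env.read_state();print(s['time_s'],s['tool_pos'],s['wrist_force'])
cv2.imwrite('pics/s4c.png',cv2.resize(c['img'][90:220,110:270,::-1],None,fx=4.5,fy=4.5))
```

```text
8.0 [536.87351133 -68.76668603 145.8383826 ] [ 0.120859   -0.63567319  0.23103325]
```

View pics/s4c.png

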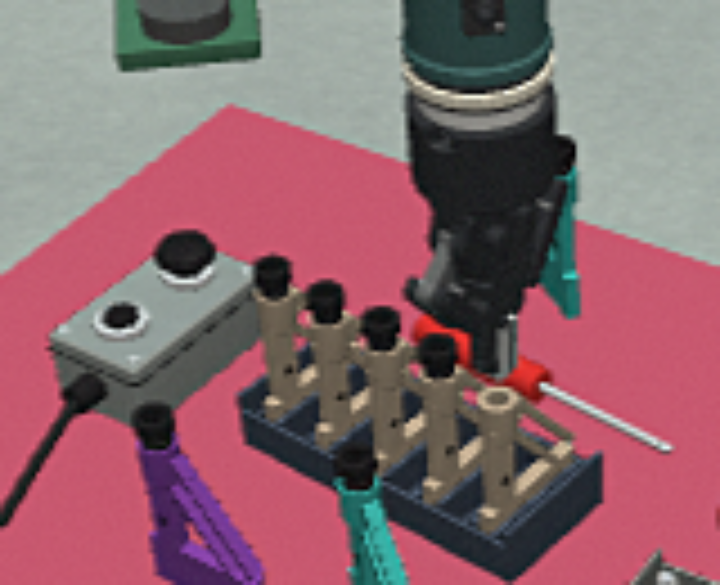

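View pics/wrist4.png

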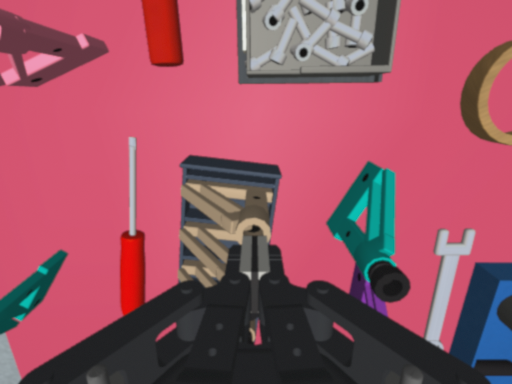

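The tips are directly above the empty bore with no contact. I'll hold slightly longer, then rise and move above the bin of bushings.

Call:
apply_moves([
  [[0,0,0,0],[0,0,0,0],[0,0,0,0],[0,0,20,0],[0,0,55,0],[6,30,70,0],[15,75,70,0],[25,120,70,0],[34,165,70,0],[43,205,60,0],[45,218,35,0],[45,218,0,0]],
])

```text
time_s: 9.2
tool_pos: [583.5, 152.3, 147.4]
tool_rot: [179.7, -0.1, 90.6]
wrist_force: [-0.1, -0.7, -0.7]
grip_width: 0.2
```

Call:
apply_moves([
  [[0,0,0,0],[0,0,0,0]],
])

```text
time_s: 9.4
tool_pos: [581.4, 149.0, 145.4]
tool_rot: [-179.9, 0.0, 90.3]
wrist_force: [-0.5, -0.1, -0.2]
grip_width: 0.1
```

Run:
```python
from m import *
w=cap('wrist','wrist5.png');c=cap('scene','scene5.png')
s=env.read_state();print(s['time_s'],s['tool_pos'],s['wrist_force'])
print([proj(w,p) for p in [(582,149,50),(636,189,50),(636,109,50)]])
cv2.imwrite('pics/s5c.png',cv2.resize(c['img'][150:300,210:370,::-1],None,fx=4,fy=4))
```

```text
9.5 [583.07278681 148.91320091 148.23576526] [-0.25543014  0.20321042 -0.87745772]
[(np.float64(255.50564857464985), np.float64(198.7499462127956)), (np.float64(322.44934069350376), np.float64(152.81429671644437)), (np.float64(315.05010938930786), np.float64(240.8209320189613))]
```

View pics/s5c.png

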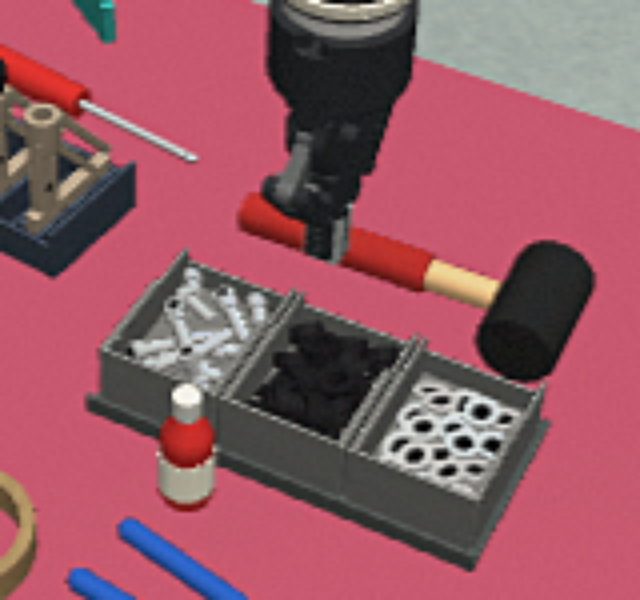

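View pics/wrist5.png

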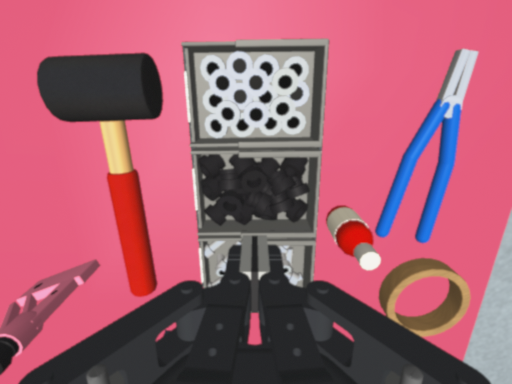

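The projected bin centre is (255,199), while the picture's dividers put it near (257,192), about 5 mm towards +y. That is well within tolerance; I'll shift +2 mm in y and descend to 20 mm above the mouth.

Call:
apply_moves([
  [[0,2,-20,0],[0,2,-40,0],[0,2,-55,0],[0,2,-64,0],[0,2,-64,0],[0,2,-64,0],[0,2,-64,0],[0,2,-64,0],[0,2,-64,0],[0,2,-64,0],[0,2,-64,0],[0,2,-64,0]],
])

```text
time_s: 10.7
tool_pos: [581.9, 151.2, 81.8]
tool_rot: [180.0, 0.0, 90.4]
wrist_force: [-0.0, -0.6, -0.6]
grip_width: -0.2
```

Call:
apply_moves([
  [[0,0,0,0],[0,0,0,0],[0,0,0,0],[0,0,0,0],[0,0,0,0],[0,0,0,0],[0,0,0,0],[0,0,0,0],[0,0,0,0],[0,0,0,0],[0,0,0,0],[0,0,0,0]],
])

```text
time_s: 11.9
tool_pos: [581.9, 151.2, 81.8]
tool_rot: [180.0, -0.0, 90.4]
wrist_force: [-0.7, -0.7, 0.3]
grip_width: 0.3
```

Run:
```python
from m import *
w=cap('wrist','wrist6.png');c=cap('scene','scene6.png')
s=env.read_state();print(s['time_s'],s['tool_pos'],s['wrist_force'])
cv2.imwrite('pics/s6c.png',cv2.resize(c['img'][120:300,110:360,::-1],None,fx=3.2,fy=3.2))
```

```text
12.0 [581.89461984 151.23933345  81.8477395 ] [-0.37596088  0.28464673  0.83535512]
```

View pics/s6c.png

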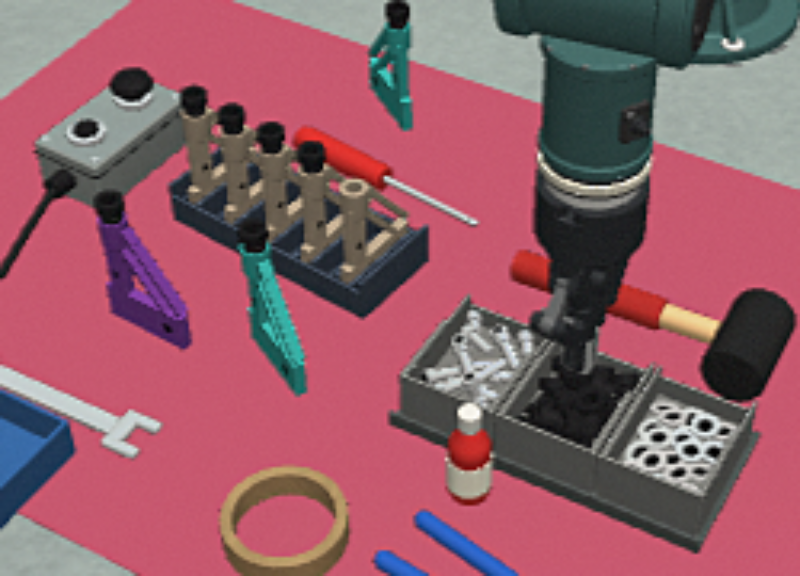

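View pics/wrist6.png

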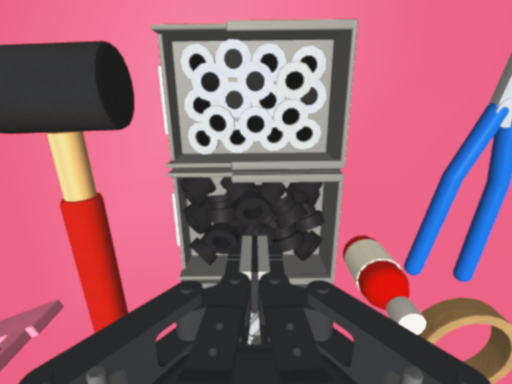

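The tips are above the middle bin of bushings with no contact. I'll hold a little longer, retreat straight up, settle and hand in.

Call:
apply_moves([
  [[0,0,0,0],[0,0,0,0],[0,0,0,0],[0,0,20,0],[0,0,55,0],[0,0,90,0],[0,0,120,0],[0,0,130,0],[0,0,130,0],[0,0,130,0],[0,0,130,0],[0,0,130,0]],
])

```text
time_s: 13.2
tool_pos: [581.1, 151.1, 209.4]
tool_rot: [-179.8, 0.0, 90.4]
wrist_force: [-0.2, -0.3, -0.3]
grip_width: -0.2
```

Run:
```python
from m import *
c=cap('scene','scene7.png')
a=cv2.absdiff(c['img'],s['img']).max(2)
n,l,st,ce=cv2.connectedComponentsWithStats((a>60).astype(np.uint8));print([(st[i].tolist()) for i in range(1,n) if st[i,4]>8])
q=env.read_state();print(q['time_s'],q['tool_pos'],q['wrist_force'])
env.close_job()
```

```text
[[265, 60, 55, 135, 2844], [351, 68, 3, 7, 11], [320, 70, 9, 10, 23], [368, 73, 3, 9, 13], [501, 78, 11, 35, 130], [349, 87, 54, 25, 901], [484, 86, 13, 18, 71], [314, 104, 5, 6, 17], [483, 105, 14, 13, 45], [494, 104, 7, 8, 24], [485, 117, 10, 11, 73], [313, 129, 5, 6, 16]]
13.25 [581.2297156  151.11069067 209.87407959] [-0.20760659  0.86874719  0.50808188]
the job is handed in; nothing more can be done
```

I pressed the call button, pointed at the empty bore and then at the bin of bushings, and handed the job in at about 13 s of the 61 s allowed. The hand-in gives no verdict.

- **Call button:** I pressed the mushroom button until it stopped moving, at about 10 N. It was back out in the pictures afterwards, and I did not go near the cancel button.
- **Empty bore:** The bare bracket is in the end slot farthest from the call box. I held the closed fingertips about 20 mm above its bore, at (537, -69), for just over 2 s.
- **Bin of bushings:** This is the middle of the three bins. I held the fingertips about 21 mm above its mouth, at (582, 151), for just over 2 s, then retreated straight up.

**Last checks:** Comparing the scene camera's first and last pictures, the only changes were where the arm is or was. Brackets, tools and buttons look as they did at the start, though this view can't show millimetre shifts. Wrist force readings away from the button stayed at noise level, about 1 N or less.

**One disagreement:** The wrist camera put the bin centre about 5 mm further towards +y than my measurement. I shifted 2 mm that way, and the remaining difference is well inside the 30 mm tolerance.

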